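# Fit the filter stack and hold the sample cell in the light path

### The job

Finish the filter stack in the four-post well on top of the white lamp unit: lower the brass spacer flat onto the steel body already in there and let go of it, then lower the black-framed orange filter flat on top of it and let go; lower them in, do not drop them. Then take the sample cell with the blue stopper out of the rack, gripping it by its two wide frosted faces only (never its clear windows or its stopper), and hold it still and upright in the middle of the open gap between lamp and detector, on the light beam, with its clear windows square to the beam. Finish while still holding it there, the cell touching nothing but the fingers, and leave the other two cells in the rack.

Things in the scene. Friction and masses are not known exactly. Their poses are not given: they have to be found in the camera images.
- bench: fixed light bench on an aluminium base plate (390 x 130 x 12 mm). Origin on the table under the middle of the light gap; x along the beam, lamp to detector; z up. Blue-footed white boxes: lamp unit x -200..-80, y +-60, top z 100 mm, carrying the well; detector (yellow label) x 80..170, y +-50, top z 110 mm. Black tubes (28 mm across) reach from both to x -45 and +45 mm, leaving a 90 mm gap
- beam (a point): middle of the light path: on the beam axis, halfway between the two black tube ends, 75 mm above the table and 63 mm above the base plate. Axes parallel to those of bench: x along the beam
- well (a point): centre of the filter well, on top of the fixed 50 mm square steel body in it: 140 mm from the beam point on the lamp side (bench x -140), 108 mm above the table; axes as bench. 54 mm square pocket between four aluminium corner posts, 38 mm open for a finger in mid-side. Posts rise 22 mm above this point, their outward flared lips to 29 mm; all within 35 mm of the centre in x and y
- spacer: loose brass-coloured square frame, 50 x 50 x 12 mm, 30 mm square window, about 60 g, lying flat on the table; origin at the centre of its underside, z up, x and y along its sides. Seated, its origin is at well
- filter: loose black square frame, 50 x 50 x 12 mm, with a round orange glass disc in it, about 45 g, lying flat on the table; origin at the centre of its underside, z up, x and y along its sides. Seated on the spacer, its origin is 12 mm above well
- rack: fixed grey rack block, 55 x 215 x 20 mm, with three slots in a row along its y axis, 75 mm apart, each holding one cell upright with its windows facing along rack x; the cells stand 10 mm deep in the slots with 1.25 mm play all round. Origin: centre of its underside
- cell: cell with a blue stopper: glass block 22.5 mm long (x, between two narrow clear windows at its ends), 12.5 mm thick (y, between two wide white frosted faces), 45 mm high, with a slimmer stopper (19 x 9.5 x 5 mm) on top; about 30 g. Origin: centre of its underside, z up. Grip across y. Stands in any of the rack's slots, 35 mm of it above the rack
- cell_mid (a point): middle of that cell, 22.5 mm above its underside; axes as cell
- cell_red: the same kind of cell with a red stopper, in another slot of the rack; must stay there. Same size, origin and axes as cell
- cell_yellow: the same kind of cell with a yellow stopper, in another slot of the rack; must stay there. Same size, origin and axes as cell
Mind the look-alikes: they are no part of the job. Of the things shaped like the spacer, the brass one is meant. Of the things that look like the filter, the middle-sized one is meant.

How it is judged:
By the outcome, as a careful person would: the job done as asked, in the order asked, and still so for the second after the job is handed in, while the arm keeps its last pose, push and grip.
It also fails if it takes over 61 s, if anything falls off the work surface, if the arm or the gripper's body presses on something with over 40 N, if the wrist force passes 120 N, or if a joint passes its speed limit or range.

### The arm

A 6-joint arm with a two-finger parallel gripper is mounted at the origin on the work surface. World frame = base frame: x ahead of the robot, y to its left, z up, the work surface at z = 0. Lengths are in m, angles in rad, forces in N, time in s.
With the tool pointing down it reaches from about 0.35 to 0.975 m from the base axis. Payload 4.9 kg.
Tool frame: the origin (TCP) lies at the very end of the fingers, on their centre line; the grasp point (between the pads) lies arm.grip_point_offset behind it (arm.grip_point_offset is the distance from the TCP to the grasp point, in m); z points along the fingers, y is the line along which they close (so a half turn about z gives the same grasp; the last joint's range is limited). The gripper opens to 85 mm and grips with 20 to 120 N. Pads are 22 mm wide; open, the fingers measure 114 mm over their backs; the gripper's body (76 mm by 85 mm) begins 54 mm behind the grasp point. The pads swing forward as they close: fully open they stand 13 mm farther back than shut.
Start: joints at [1.076, 0.053, 1.613, -0, 1.476, -0.119], TCP at [0.229, 0.581, 0.198] pointing down, gripper open.
Joint ranges: [-3.01, 3.01], [-1.01, 2.22], [0.06, 2.58], [-1.02, 4.17], [0.09, 2.62], [-3.14, 3.14]. Speed limits (rad/s): [2.57, 2.57, 3.14, 3.14, 3.14, 3.14].

### API

Orientations are given as a unit quaternion [x, y, z, w].
In Python, from rig import status, read_camera, hand_in, regions_of, pinpoint, arm gives the robot as it stands.
- The arm moves only by the tool apply_moves, never from a script. Its argument "motion" is a list of rows, each a list of 7 numbers: the turn, a rotation vector about the world's x, y, z in rad, then the shift along the world's x, y, z in m, then the finger opening in m, from 0 to 0.0854. A call has 1 to 8 rows; each row is the pose to reach, as a shift and turn from the pose commanded when the call began; what a row does not reach only later rows make up. A row lasts 1/10 s, in which the tool goes at most 50 mm and 8.59 degrees, less where a joint would pass 70% of its speed; a pose out of reach is approached as far as the arm can. A call with a gripper value outside its range is refused whole. The fingers move at their own pace and stop on an object; "grip_force" is the grip in N (left out, the last holds). Time passes only in rows, so rows that repeat a pose let the fingers close. It gives the time, the measured TCP pose, the force, the opening and the grip force at its end, in the units of the state.
- status.sense(): the state, without advancing time (a new reading comes with each control period).
- read_camera(name): name is "side" or "top" or "wrist"; returns a dict with "color" (480x640x3 uint8, blue, green, red), "z_map" (480x640 float32, m along the optical axis (not along the pixel's ray), 0 where there is no reading), "vertical_fov" (degrees; the focal length in pixels is half the picture's height over the tangent of half this angle, whatever the lens; pixels are square), "cx", "cy" (the principal point, pixels), "eye" and "rotation" of the camera in the world. Camera axes: x right, y up, looking along -z (the intrinsics and any distortion apply to the point x, -y, -z); pixel columns grow to the right and rows downward; lengths in m; the calibration is good to about 2 mm. A picture is of the moment at which its call begins.
- hand_in(): hands the job in; it is judged then, once.
Trained networks look in a picture, given as the dict that the camera call returned (one of the last four; its "shot" number tells which), for a name from the list of things; names that differ only in an ending like _2 or _b are one class to them, and where a whole thing is asked for, a point or a joint stands for the part that bears it (a point fixed in the world has none). Each returns a list of dicts, best first, with "conf" (0 to 1); they miss things now and then, are a little off and sometimes report something else, mostly with a low value. They report only what shows in the picture. A call takes as long as a camera call. They do not tell look-alikes from the thing itself.
- regions_of(picture, label): "mask" (480x640 bool, what is visible of it) and "rect" ([centre column, centre row, width, height] as shares, 0 to 1, of the picture: columns of its width, rows of its height, round what is visible of it).
- pinpoint(picture, label): "point" ([column, row] as shares, 0 to 1, of the picture: columns of its width, rows of its height: a listed point, or the origin of a listed thing).
The state is a dict: "time_s": time; "joint_positions": joint angles; "qvel": joint speeds; "effort": joint torques, N m; "eef_pos": TCP position; "tool_rot": TCP orientation; "ft_force": force on the tool from outside, world axes, zero at the start; "wrist_torque": the same for the moment, N m; "opening": finger opening in m; "grip_force": force on a finger pad.
Only numpy, scipy, OpenCV 4.12 (cv2) and the standard library are available. Lean on these libraries where they do the work, as an engineer would, in place of code of your own. Each camera call takes 0.05 s, during which the arm holds its last target. There are 200 camera calls.

## Working session

There is one attempt and no reset: what is moved stays moved. The work goes in short steps, Python scripts to look and compute and a tool call to move; the robot and the scene stay as the last step left them, time stands still between calls to the robot, and variables do not carry over. Pictures are saved under pics/ and viewed, at most 10 in all, crops included, and the job is handed in when it is done.

Besides the shell and the picture viewer there is one more tool, called in YAML: its name, and indented under it one key for each argument. apply_moves: Moves the arm, as the interface text tells. Its arguments: {"type":"object","properties":{"motion":{"type":"array","items":{"type":"array","items":{"type":"number"}}},"grip_force":{"type":"number"}},"required":["motion"]}

```bash
mkdir -p pics; ls
cat > h.py <<'E'
import numpy as np, cv2
from rig import status, read_camera, hand_in, regions_of, pinpoint, arm
def K(p):
    f=240/np.tan(np.radians(p["vertical_fov"])/2); return f,p["cx"],p["cy"]
def world(p,u,v,z=None,d=None):
    f,cx,cy=K(p); ray=np.array([(u-cx)/f,-(v-cy)/f,-1.0])
    R=np.array(p["rotation"]); R=R if R.ndim==2 else None
    e=np.array(p["eye"]); r=R@ray
    if d is None: d=(z-e[2])/r[2]
    return e+d*r
def cloud(p):
    f,cx,cy=K(p); v,u=np.mgrid[:480,:640]; d=p["z_map"]
    ray=np.stack([(u-cx)/f,-(v-cy)/f,-np.ones_like(d)],-1)
    return np.array(p["eye"])+(ray*d[...,None])@np.array(p["rotation"]).T
E
python3 - <<'E'
from h import *
print({k:(v if np.size(v)<5 else np.shape(v)) for k,v in status.sense().items()}, [ (a,getattr(arm,a)) for a in dir(arm) if a[0]!='_'])
ims=[]
for n in ("top","side"):
    p=read_camera(n); print(n,{k:(v if np.size(v)<10 else np.shape(v)) for k,v in p.items()})
    cv2.imwrite(f"pics/{n}0.png",p["color"])
    for l in ("bench","spacer","filter","rack","cell","cell_red","cell_yellow"):
        print(l,[(round(r["conf"],2),np.round(np.array(r["rect"])*[640,480,640,480]).astype(int).tolist()) for r in regions_of(p,l)][:6])
E
```

```text
pics
{'time_s': 0.0, 'joint_positions': (6,), 'qvel': (6,), 'effort': (6,), 'eef_pos': array([0.22905571, 0.58077414, 0.19685669]), 'tool_rot': array([ 1.86797369e-01,  9.82397927e-01, -9.80432192e-04, -3.08933936e-04]), 'ft_force': array([ 1.17306259, -0.10276701, -0.26917821]), 'wrist_torque': array([-0.00865314, -0.0205506 , -0.05314429]), 'grip_force': 0.0, 'opening': 0.08563140437552337} [('IKError', <class 'rig.IKError'>), ('grip_point_offset', 0.0187)]
top {'color': (480, 640, 3), 'z_map': (480, 640), 'vertical_fov': 53.4829357122579, 'cx': 314.0588432205881, 'cy': 246.5702330855229, 'eye': array([ 0.3489302 , -0.05902943,  1.01514435]), 'rotation': array([ 0.03056606, -0.03550632, -0.69856082,  0.71401527]), 'shot': 1}
bench [(0.91, [215, 188, 96, 199]), (0.71, [392, 168, 7, 21])]
spacer [(0.85, [459, 266, 27, 31]), (0.72, [409, 243, 28, 28])]
filter [(0.94, [331, 252, 30, 30]), (0.78, [284, 257, 17, 18]), (0.64, [396, 339, 41, 39]), (0.55, [391, 170, 6, 18])]
rack [(0.56, [353, 166, 106, 39])]
cell [(0.41, [392, 168, 3, 17]), (0.38, [215, 186, 92, 200])]
cell_red [(0.27, [392, 169, 6, 22])]
cell_yellow [(0.42, [320, 162, 7, 18])]
side {'color': (480, 640, 3), 'z_map': (480, 640), 'vertical_fov': 48.745933512916295, 'cx': 324.72714464453287, 'cy': 237.5424795865857, 'eye': array([ 0.29934704, -0.84454685,  0.70405849]), 'rotation': array([ 0.43726643, -0.03300884, -0.09354946,  0.89384394]), 'shot': 2}
bench [(0.61, [358, 189, 176, 101])]
spacer [(0.78, [358, 348, 38, 31]), (0.6, [295, 319, 36, 29]), (0.56, [348, 402, 43, 43])]
filter [(0.95, [237, 354, 49, 41]), (0.91, [328, 280, 27, 26]), (0.76, [310, 250, 22, 18])]
rack [(0.61, [425, 288, 60, 85])]
cell [(0.74, [433, 298, 12, 19])]
cell_red [(0.57, [356, 189, 176, 96]), (0.52, [422, 270, 13, 24])]
cell_yellow [(0.5, [410, 246, 14, 17])]
```

```bash
sed -i 's/    R=np.array(p\["rotation"\]); R=R if.*/    R=rot(p)/; s/np.array(p\["rotation"\]).T/rot(p).T/' h.py
cat >> h.py <<'E'
from scipy.spatial.transform import Rotation as Ro
def rot(p): return Ro.from_quat(p["rotation"]).as_matrix()
E
python3 -c "
import cv2
a=cv2.imread('pics/top0.png');c=a[80:400,140:540]
cv2.imwrite('pics/top0c.png',cv2.resize(c,None,fx=1.8,fy=1.8,interpolation=cv2.INTER_CUBIC))
b=cv2.imread('pics/side0.png')
c=b[120:430,200:500];cv2.imwrite('pics/side0c.png',cv2.resize(c,None,fx=1.9,fy=1.9,interpolation=cv2.INTER_CUBIC))"
```

```text
(no output)
```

View pics/top0c.png

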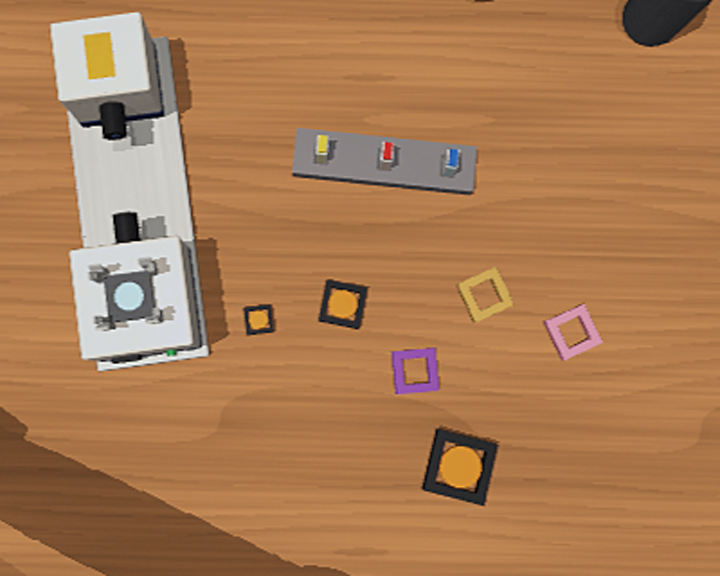

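View pics/side0c.png

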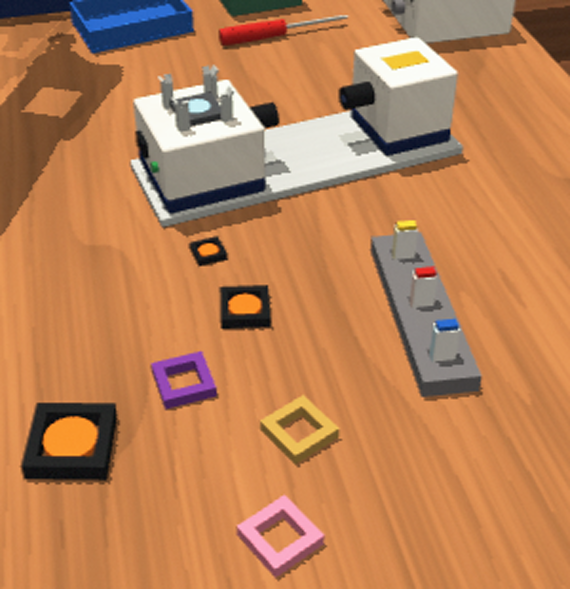

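Top crop: the spacer-shaped frames are brass (full-picture px 409,243), pink (459,266) and purple (371,286). The brass one is meant. The filter-like frames are small (284,257), middle (331,249) and large (396,339). The middle one is meant, and I'll check that its side is 50 mm. The blue cell is at (391,168), at the end of the rack farthest from the bench. The well is at about (212,245).

```bash
cat >> h.py <<'E'
def rect(pts):
    (c,s,a)=cv2.minAreaRect((pts[:,:2]*1000).astype(np.float32)); 
    return np.round(c,1),np.round(s,1),round(((a+45)%90)-45,2)
E
python3 - <<'E'
from h import *
for n in ("top","side"):
    p=read_camera(n); C=cloud(p); hsv=cv2.cvtColor(p["color"],cv2.COLOR_BGR2HSV)
    tab=C[380:,:200][p["z_map"][380:,:200]>0]; print(n,"table z",np.median(C[...,2]))
    for l in ("spacer","filter","rack"):
        for r in regions_of(p,l):
            m=r["mask"]&(p["z_map"]>0); P=C[m]
            if len(P)<50: continue
            h=np.median(P[:,2]); Q=P[abs(P[:,2]-h)<.006]
            print(l,round(r["conf"],2),np.round(np.array(r["rect"][:2])*[640,480]),"z",np.round(np.percentile(P[:,2],[5,50,95]),4),rect(Q),np.round(np.median(hsv[m],0)))
    for l in ("well","beam","cell","cell_mid","cell_red","cell_yellow","bench","spacer","filter"):
        for r in pinpoint(p,l)[:2]:
            u,v=np.array(r["point"])*[640,480]; 
            z={"well":.108,"beam":.075,"cell_mid":.0325,"bench":0,"spacer":0,"filter":0}.get(l,.01)
            print("pt",l,round(r["conf"],2),round(u),round(v),np.round(world(p,u,v,z=z),4))
    # box tops
    for lo,hi,nm in((.096,.104,"lamp top"),(.106,.114,"det top"),(.0085,.0155,"plate"),(.016,.024,"rack top"),(.126,.145,"posts"),(.045,.065,"cells")):
        m=((C[...,2]>lo)&(C[...,2]<hi)&(p["z_map"]>0)).astype(np.uint8)
        k,lab,st,_=cv2.connectedComponentsWithStats(m)
        for i in range(1,k):
            if st[i,4]>25: print(nm,st[i,4],rect(C[lab==i]),np.round(np.median(C[lab==i],0),4))
E
```

```text
top table z 0.0011997069246874048
spacer 0.76 [459. 264.] z [0.0087 0.0126 0.0156] (array([ 413.1, -371. ]), array([48.9, 50. ]), 25.39) [169.  75. 214.]
spacer 0.71 [369. 286.] z [0.0027 0.0126 0.0159] (array([ 363.3, -186.2]), array([50. , 50.2]), 6.22) [142. 130. 173.]
spacer 0.64 [409. 242.] z [0.0003 0.0122 0.0156] (array([ 455. , -267.7]), array([49.8, 50.6]), 24.97) [ 21. 146. 204.]
filter 0.78 [395. 338.] z [0.0056 0.0162 0.0204] (array([ 254. , -238.7]), array([73.1, 72.2]), -12.85) [60. 88. 48.]
filter 0.62 [328. 250.] z [0.0003 0.0112 0.0151] (array([ 439.1, -100.9]), array([50.9, 50.8]), -9.67) [ 18. 133.  86.]
filter 0.59 [284. 256.] z [0.0014 0.0077 0.0113] (array([419.6,  -1.2]), array([32.9, 32.7]), 8.43) [ 18. 140.  85.]
filter 0.2 [214. 188.] z [0.0104 0.0929 0.1122] (array([554.4, 151. ]), array([363.7, 121. ]), 9.41) [ 26.   9. 205.]
filter 0.15 [392. 169.] z [0.0187 0.0519 0.0623] (array([ 604.5, -220.5]), array([13., 21.]), -4.24) [ 98.  31. 151.]
rack 0.78 [354. 166.] z [0.0091 0.0204 0.0237] (array([ 611.9, -146. ]), array([215.3,  56.8]), -4.6) [170.  11. 136
[... 14953 characters left out ...]
336 (array([684.5, 133.6]), array([ 56.1, 110.3]), -25.5) [0.685  0.1267 0.055 ]
cells 490 (array([414.3,  88.1]), array([ 75.3, 156.7]), -27.85) [0.4269 0.0732 0.0558]
cells 260 (array([848.7, -74.3]), array([33.6, 60.4]), -36.98) [ 0.8419 -0.0842  0.055 ]
cells 104 (array([616.7, -73.2]), array([16.2, 22.7]), -3.4) [ 0.6152 -0.0748  0.0546]
cells 734 (array([ 12.1, -36.7]), array([139.,  70.]), 20.07) [ 0.02   -0.0602  0.055 ]
cells 121 (array([ 609.8, -146.6]), array([13.9, 22.6]), -1.72) [ 0.6091 -0.1504  0.0546]
cells 135 (array([ 604.4, -221.7]), array([14., 23.]), -8.13) [ 0.6032 -0.2246  0.0548]
cells 487 (array([ 775.4, -478.7]), array([24.1, 66.4]), 19.03) [ 0.7701 -0.4896  0.0549]
```

Measured in world mm:
- **Brass spacer:** (454.5, -268), sides at 25.2°.
- **Middle filter:** (439.5, -101), sides at -10°. Its 50 mm side confirms it; the others measure 33 and 73 mm.
- **Well:** (433.5, 130), bench yaw 9.3°.
- **Blue cell:** (604.5, -221), rack yaw -4.8°.

Next I'll move to hover over the spacer.

apply_moves:
  motion:
    - [0,0,-0.15,0.03,-0.04,0,0.085]
    - [0,0,-0.3,0.06,-0.08,0,0.085]
    - [0,0,-0.45,0.09,-0.12,0,0.085]
    - [0,0,-0.6,0.12,-0.16,0,0.085]
    - [0,0,-0.755,0.15,-0.2,0,0.085]
    - [0,0,-0.755,0.175,-0.24,0,0.085]
    - [0,0,-0.755,0.2,-0.28,0,0.085]
    - [0,0,-0.755,0.22,-0.32,0,0.085]

```text
time_s: 2.9
eef_pos: [0.4504, 0.2595, 0.1984]
tool_rot: [0.536, 0.844, 0.0, 0.0]
ft_force: [0.6, 0.0, -0.1]
opening: 0.0849
grip_force: 0.0
```

apply_moves:
  motion:
    - [0,0,0,0,-0.05,0,0.085]
    - [0,0,0,0,-0.1,0,0.085]
    - [0,0,0,0,-0.15,0,0.085]
    - [0,0,0,0,-0.2,0,0.085]
    - [0,0,0,0,-0.25,0,0.085]
    - [0,0,0,0,-0.3,0,0.085]
    - [0,0,0,0,-0.35,0,0.085]
    - [0,0,0,0,-0.38,0,0.085]

```text
time_s: 3.7
eef_pos: [0.4489, -0.1217, 0.1984]
tool_rot: [0.537, 0.844, -0.0, 0.001]
ft_force: [0.6, 0.4, -0.3]
opening: 0.0849
grip_force: 0.0
```

apply_moves:
  motion:
    - [0,0,0,0,-0.05,0,0.085]
    - [0,0,0,0,-0.1,0,0.085]
    - [0,0,0,0.005,-0.149,0,0.085]
    - [0,0,0,0.005,-0.149,0,0.085]
    - [0,0,0,0.005,-0.149,0,0.085]
    - [0,0,0,0.005,-0.149,0,0.085]

```text
time_s: 4.3
eef_pos: [0.4544, -0.2669, 0.198]
tool_rot: [0.535, 0.845, 0.0, -0.0]
ft_force: [0.3, -0.3, -0.1]
opening: 0.0849
grip_force: 0.0
```

```bash
cat >> h.py <<'E'
def comps(p,lo,hi,near,rad=.06):
    C=cloud(p); m=((C[...,2]>lo)&(C[...,2]<hi)&(p["z_map"]>0)&(np.hypot(C[...,0]-near[0],C[...,1]-near[1])<rad)).astype(np.uint8)
    k,lab,st,_=cv2.connectedComponentsWithStats(m); i=1+np.argmax(st[1:,4]); return C[lab==i],(lab==i)
E
python3 - <<'E'
from h import *
s=status.sense(); print(s["eef_pos"],Ro.from_quat(s["tool_rot"]).as_matrix()[:,1])
p=read_camera("wrist"); cv2.imwrite("pics/w1.png",p["color"]); print(p["eye"],rot(p)@[0,0,-1])
C=cloud(p); print("table",np.percentile(C[...,2][p["z_map"]>0],[5,50,95]))
P,m=comps(p,.007,.018,(.4545,-.268)); print(rect(P),np.median(P,0),np.argwhere(m).mean(0)[::-1])
for r in pinpoint(p,"spacer"): print(r["conf"],np.array(r["point"])*[640,480],world(p,*(np.array(r["point"])*[640,480]),z=0))
E
```

```text
[ 0.45435046 -0.26685508  0.19801484] [9.04473212e-01 4.26530415e-01 1.17738887e-04]
[ 0.41950364 -0.19373083  0.37375852] [ 0.13697483 -0.28854323 -0.94761844]
table [-1.31235434e-03  2.32464092e-04  3.14567309e-01]
(array([ 454.6, -268.2]), array([50. , 50.4]), 25.4) [ 0.45437311 -0.26667046  0.01180051] [325.57880056 203.66596932]
0.81 [278.592  90.288] [ 0.36357087 -0.18524456  0.        ]
0.64 [325.824 201.984] [ 0.45468619 -0.26761367  0.        ]
0.6 [255.104 267.6  ] [ 0.41309913 -0.37411594  0.        ]
```

View pics/w1.png

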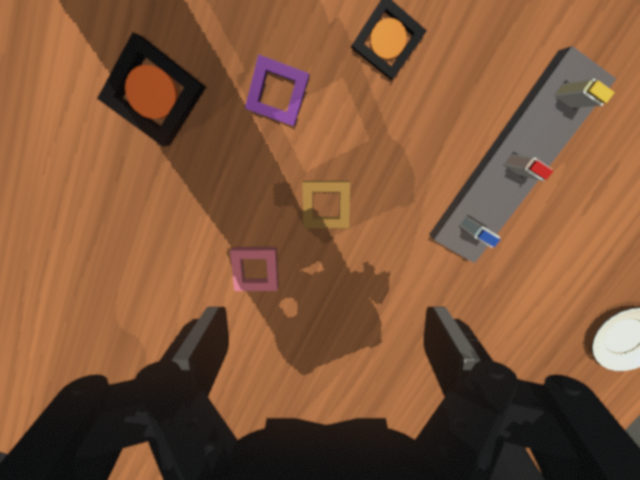

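The brass frame is at (326,204) in the wrist picture, squarely between the fingers. All three cameras agree on its position, so I'll descend.

apply_moves:
  motion:
    - [0,0,0,0,0,-0.04,0.085]
    - [0,0,0,0,0,-0.08,0.08]
    - [0,0,0,0,0,-0.12,0.075]
    - [0,0,0,0,0,-0.15,0.07]
    - [0,0,0,0,0,-0.175,0.07]
    - [0,0,0,0,0,-0.185,0.07]
    - [0,0,0,0,0,-0.185,0.07]
    - [0,0,0,0,0,-0.185,0.07]

```text
time_s: 5.2
eef_pos: [0.4554, -0.2679, 0.0146]
tool_rot: [0.535, 0.845, -0.0, 0.001]
ft_force: [-0.0, -0.3, -0.2]
opening: 0.0696
grip_force: 0.0
```

Run:
```python
from h import *
s=status.sense(); print(s["eef_pos"],s["qvel"],Ro.from_quat(s["tool_rot"]).as_matrix())
```

```text
[ 0.45538196 -0.26787028  0.01455848] [-0.00334973 -0.01093719 -0.01683478 -0.00025595 -0.0020701  -0.00124871] [[-4.26709207e-01  9.04387228e-01  1.73068412e-03]
 [ 9.04386654e-01  4.26711623e-01 -1.40363974e-03]
 [-2.00793688e-03  9.66261626e-04 -9.99997517e-01]]
```

apply_moves:
  motion:
    - [0,0,0,-0.0005,0,-0.013,0.07]
    - [0,0,0,-0.0005,0,-0.013,0.07]
    - [0,0,0,-0.0005,0,-0.013,0.06]
    - [0,0,0,-0.0005,0,-0.013,0.053]
    - [0,0,0,-0.0005,0,-0.013,0.04]
    - [0,0,0,-0.0005,0,-0.013,0.04]
    - [0,0,0,-0.0005,0,-0.013,0.04]
    - [0,0,0,-0.0005,0,-0.013,0.04]
  grip_force: 35

```text
time_s: 6.0
eef_pos: [0.4539, -0.2677, 0.0002]
tool_rot: [0.536, 0.844, -0.0, 0.0]
ft_force: [0.3, -0.1, -0.7]
opening: 0.0398
grip_force: 0.0
```

Run:
```python
from h import *
p=read_camera("side"); cv2.imwrite("pics/s2.png",cv2.resize(p["color"][270:430,260:460],None,fx=3.5,fy=3.5,interpolation=cv2.INTER_CUBIC))
p=read_camera("wrist"); P,m=comps(p,.007,.018,(.4545,-.268),.04); print(rect(P))
s=status.sense(); print(s["opening"],s["grip_force"],s["eef_pos"])
```

```text
(array([ 454.6, -268.1]), array([50.4, 50.8]), 25.16)
0.03990779524303844 0.0 [ 4.53889991e-01 -2.67652452e-01  1.31852293e-04]
```

View pics/s2.png

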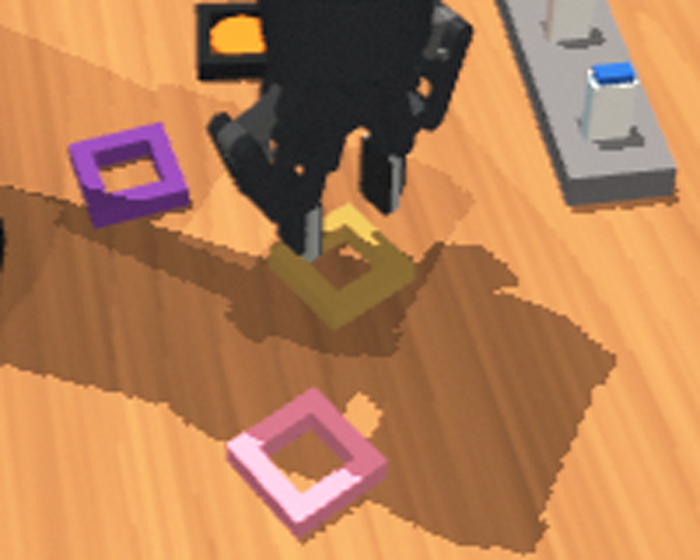

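The fingers closed above the frame without touching it, with tips at crop (310,245) and (385,195). I'll measure the real tip height.

Run:
```python
from h import *
for n in("side","wrist"):
    p=read_camera(n); C=cloud(p); g=p["color"].max(-1)
    m=(np.hypot(C[...,0]-.454,C[...,1]+.268)<.08)&(C[...,2]>.016)&(p["z_map"]>0)
    z=C[...,2][m]; print(n,np.histogram(z,bins=np.arange(.016,.12,.006)))
    T=C[m&(C[...,2]<.045)]
    t=np.array([.904,.4266]); a=(T[:,:2]-[.454,-.268])@t; b=(T[:,:2]-[.454,-.268])@[-t[1],t[0]]
    for sgn in(-1,1):
        k=a*sgn>0
        if k.sum(): print(sgn,k.sum(),"z",np.round(np.percentile(T[k,2],[0,2,10,50]),4),"along",np.round(np.percentile(a[k],[2,50,98]),4),"across",np.round(np.percentile(b[k],[2,50,98]),4))
```

```text
side (array([  0,   0,   1,  30,  49,  63,  73,  60,  54,  56,  69, 152, 141,
        95, 176, 145, 129]), array([0.016, 0.022, 0.028, 0.034, 0.04 , 0.046, 0.052, 0.058, 0.064,
       0.07 , 0.076, 0.082, 0.088, 0.094, 0.1  , 0.106, 0.112, 0.118]))
-1 22 z [0.0342 0.0343 0.0371 0.0417] along [-0.0322 -0.0269 -0.0213] across [-0.0118 -0.0085 -0.0045]
1 49 z [0.0334 0.0344 0.0356 0.041 ] along [0.0184 0.0199 0.0304] across [-0.0115 -0.0034  0.0108]
wrist (array([   0,    0,    0,  177,  491,  635,  709,  783,  761, 1187, 1382,
       2855, 7060, 3482, 4749, 8323, 9286]), array([0.016, 0.022, 0.028, 0.034, 0.04 , 0.046, 0.052, 0.058, 0.064,
       0.07 , 0.076, 0.082, 0.088, 0.094, 0.1  , 0.106, 0.112, 0.118]))
-1 290 z [0.0342 0.0357 0.0378 0.0415] along [-0.0321 -0.0208 -0.0201] across [-0.0105  0.0065  0.0108]
1 288 z [0.0346 0.0356 0.0375 0.0416] along [0.0196 0.0202 0.0313] across [-0.0105  0.0065  0.0109]
```

The real finger tips sit about 34 mm above the reported TCP at this opening, and they are centred laterally. I'll open, go that much lower while watching the force, and close.

apply_moves:
  motion:
    - [0,0,0,0.0005,-0.0005,0,0.07]
    - [0,0,0,0.0005,-0.0005,0,0.07]
    - [0,0,0,0.0005,-0.0005,0,0.07]
    - [0,0,0,0.0005,-0.0005,-0.01,0.07]
    - [0,0,0,0.0005,-0.0005,-0.02,0.07]
    - [0,0,0,0.0005,-0.0005,-0.03,0.07]
    - [0,0,0,0.0005,-0.0005,-0.03,0.07]
    - [0,0,0,0.0005,-0.0005,-0.03,0.07]

```text
time_s: 7.0
eef_pos: [0.4539, -0.2678, -0.0307]
tool_rot: [0.536, 0.844, 0.0, -0.001]
ft_force: [0.1, -0.4, 0.3]
opening: 0.0703
grip_force: 0.0
```

apply_moves:
  motion:
    - [0,0,0,0,0,0,0.06]
    - [0,0,0,0,0,0,0.055]
    - [0,0,0,0,0,0,0.045]
    - [0,0,0,0,0,0,0.04]
    - [0,0,0,0,0,0,0.04]
    - [0,0,0,0,0,0,0.04]
  grip_force: 35

```text
time_s: 7.6
eef_pos: [0.4551, -0.2687, -0.029]
tool_rot: [0.536, 0.844, -0.0, 0.001]
ft_force: [0.2, -0.1, 5.4]
opening: 0.0488
grip_force: 36.7
```

apply_moves:
  motion:
    - [0,0,0,0,0,0.01,0.04]
    - [0,0,0,0,0,0.035,0.04]
    - [0,0,0,0,0,0.07,0.04]
    - [0,0,0,0,0.01,0.11,0.04]
    - [0,0,-0.05,0,0.035,0.15,0.04]
    - [0,0,-0.1,0,0.07,0.175,0.04]
    - [0,0,-0.15,0,0.11,0.18,0.04]
    - [0,0,-0.2,0,0.15,0.18,0.04]

```text
time_s: 8.4
eef_pos: [0.4548, -0.1172, 0.1522]
tool_rot: [0.619, 0.786, 0.0, 0.002]
ft_force: [-0.9, 0.5, -0.5]
opening: 0.0487
grip_force: 36.4
```

apply_moves:
  motion:
    - [0,0,-0.05,0,0.04,0,0.04]
    - [0,0,-0.079,0,0.08,0,0.04]
    - [0,0,-0.079,-0.005,0.12,0,0.04]
    - [0,0,-0.079,-0.01,0.16,0,0.04]
    - [0,0,-0.079,-0.015,0.2,0,0.04]
    - [0,0,-0.079,-0.02,0.235,0,0.04]
    - [0,0,-0.079,-0.021,0.249,0,0.04]
    - [0,0,-0.079,-0.021,0.249,0,0.04]

```text
time_s: 9.2
eef_pos: [0.4323, 0.1324, 0.1497]
tool_rot: [0.647, 0.763, -0.0, -0.0]
ft_force: [-0.3, 0.9, -1.3]
opening: 0.0485
grip_force: 36.4
```

apply_moves:
  motion:
    - [0,0,0,0,0,0,0.04]
    - [0,0,0,0,0,0,0.04]
    - [0,0,0,0,0,0,0.04]

```text
time_s: 9.5
eef_pos: [0.4335, 0.13, 0.15]
tool_rot: [0.649, 0.761, -0.0, -0.0]
ft_force: [-0.7, -0.7, -0.1]
opening: 0.0485
grip_force: 36.4
```

```bash
cat > chk.py <<'E'
from h import *
import sys
# usage: chk name  -> held frame pose vs posts
s=status.sense(); R=Ro.from_quat(s["tool_rot"]).as_matrix(); print(np.round(s["eef_pos"],4),"yaw y",np.degrees(np.arctan2(R[1,1],R[0,1])),"tilt",np.round(R[2,:2],4),s["opening"],s["grip_force"],s["ft_force"])
for n in("wrist","top","side"):
    p=read_camera(n); cv2.imwrite(f"pics/{sys.argv[1]}_{n}.png",p["color"]); C=cloud(p)
    for l in("spacer","filter"):
        for r in regions_of(p,l)[:4]:
            P=C[r["mask"]&(p["z_map"]>0)]
            if len(P)<40: continue
            h=np.percentile(P[:,2],75)
            if h<.05: continue
            Q=P[abs(P[:,2]-h)<.006]; print(n,l,round(r["conf"],2),len(Q),np.round(h,4),rect(Q))
    a=C[(np.hypot(C[...,0]-.4335,C[...,1]-.130)<.06)&(C[...,2]>.128)&(C[...,2]<.1385)&(p["z_map"]>0)]
    yaw=np.radians(9.25); U=np.array([[np.cos(yaw),np.sin(yaw)],[-np.sin(yaw),np.cos(yaw)]])
    b=(a[:,:2]-[.4335,.130])@U.T
    for sx in(-1,1):
        for sy in(-1,1):
            k=(b[:,0]*sx>0)&(b[:,1]*sy>0)
            if k.sum()>5: print(n,"post",sx,sy,k.sum(),np.round(np.r_[np.percentile(b[k,0],[2,98]),np.percentile(b[k,1],[2,98])]*1000,1))
E
python3 chk.py a
```

```text
[0.4335 0.13   0.15  ] yaw y 9.132412353707547 tilt [-0.0002 -0.0002] 0.04849648054814123 36.36565983295441 [-0.71013285 -0.69697148 -0.11022606]
wrist spacer 0.86 8158 0.1912 (array([433.6, 129.8]), array([50.2, 52.1]), 9.28)
wrist post -1 -1 38 [-19.6 -18.4 -32.6 -26.1]
wrist post -1 1 465 [-33.5 -18.6  20.   34.4]
wrist post 1 1 457 [19.5 34.4 20.2 34.3]
top spacer 0.48 207 0.1927 (array([436.8, 112.7]), array([50.4, 17.2]), 3.72)
top post -1 -1 33 [-32.7 -18.7 -32.5 -18.2]
top post 1 -1 40 [ 21.   34.9 -32.6 -18.7]
side spacer 0.69 250 0.1904 (array([432.8, 130.7]), array([49.4, 58.7]), 6.87)
side post -1 -1 33 [-33.9 -21.2 -33.8 -18.1]
side post -1 1 32 [-34.  -20.2  17.6  35. ]
side post 1 -1 34 [ 18.3  33.2 -34.4 -17.2]
side post 1 1 40 [18.7 32.9 18.8 35. ]
```

Held spacer: centre (433.6, 129.8), yaw 9.3°, underside at z≈0.179. In the same picture the well is at about (433.8, 130.9). I'll correct by 1 mm and lower it.

apply_moves:
  motion:
    - [0,0,0,0,0.001,0,0.04]
    - [0,0,0,0,0.001,-0.01,0.04]
    - [0,0,0,0,0.001,-0.02,0.04]
    - [0,0,0,0,0.001,-0.03,0.04]
    - [0,0,0,0,0.001,-0.038,0.04]
    - [0,0,0,0,0.001,-0.046,0.04]
    - [0,0,0,0,0.001,-0.054,0.04]
    - [0,0,0,0,0.001,-0.058,0.04]

```text
time_s: 10.75
eef_pos: [0.4328, 0.1318, 0.0909]
tool_rot: [0.648, 0.762, -0.001, -0.0]
ft_force: [-0.4, 0.6, -1.0]
opening: 0.0486
grip_force: 36.4
```

apply_moves:
  motion:
    - [0,0,0,0,0,0,0.04]
    - [0,0,0,0,0,-0.003,0.04]
    - [0,0,0,0,0,-0.006,0.04]
    - [0,0,0,0,0,-0.009,0.04]
    - [0,0,0,0,0,-0.01,0.04]
    - [0,0,0,0,0,-0.01,0.04]

```text
time_s: 11.35
eef_pos: [0.4333, 0.1318, 0.0819]
tool_rot: [0.648, 0.762, -0.0, -0.0]
ft_force: [-0.2, 0.4, -1.6]
opening: 0.0483
grip_force: 36.4
```

apply_moves:
  motion:
    - [0,0,0,0,0,-0.001,0.04]
    - [0,0,0,0,0,-0.002,0.04]
    - [0,0,0,0,0,-0.0025,0.04]
    - [0,0,0,0,0,-0.0025,0.04]

```text
time_s: 11.75
eef_pos: [0.4333, 0.1318, 0.0795]
tool_rot: [0.648, 0.762, -0.0, -0.0]
ft_force: [0.1, -0.3, 0.1]
opening: 0.0483
grip_force: 36.4
```

apply_moves:
  motion:
    - [0,0,0,0,0,-0.0005,0.04]
    - [0,0,0,0,0,-0.001,0.04]
    - [0,0,0,0,0,-0.001,0.04]

```text
time_s: 12.05
eef_pos: [0.4335, 0.1319, 0.079]
tool_rot: [0.648, 0.762, 0.0, 0.0]
ft_force: [-2.7, 0.0, 2.9]
opening: 0.0484
grip_force: 36.6
```

```bash
python3 chk.py b
```

```text
[0.4335 0.1319 0.079 ] yaw y 9.225614279262416 tilt [-0.      0.0001] 0.04840680257955228 36.64605975151062 [-2.70429557  0.02086964  2.85165278]
wrist spacer 0.6 7864 0.1202 (array([433.4, 132. ]), array([50.3, 51.9]), 9.22)
wrist post -1 -1 741 [-28.3 -18.4 -32.2  -1. ]
wrist post -1 1 1625 [-36.6 -18.6   3.1  34.2]
wrist post 1 -1 689 [ 19.6  29.3 -32.5  -1.4]
wrist post 1 1 1639 [19.6 37.2  3.  34.5]
top spacer 0.45 127 0.1215 (array([434.7, 111.4]), array([43.7, 12.1]), 3.21)
top post -1 -1 37 [-32.6 -18.6 -32.6 -16. ]
top post 1 -1 28 [ 20.   32.3 -32.7 -22.7]
side spacer 0.7 206 0.1194 (array([435.2, 132.9]), array([44.3, 59.3]), 10.93)
side post -1 -1 59 [-38.5 -20.8 -32.4  -2.5]
side post 1 -1 63 [ 18.6  37.7 -33.3  -1.6]
side post 1 1 31 [18.1 29.1  1.5 33.6]
```

The spacer's top is at z=0.120 with light contact (3 N), so it is seated. I'll release gently and lift.

apply_moves:
  motion:
    - [0,0,0,0,0,0,0.052]
    - [0,0,0,0,0,0,0.056]
    - [0,0,0,0,0,0,0.062]
    - [0,0,0,0,0,0,0.064]
    - [0,0,0,0,0,0.01,0.064]
    - [0,0,0,0,0,0.03,0.064]
    - [0,0,0,0,0,0.06,0.07]
    - [0,0,0,0,0,0.09,0.07]

```text
time_s: 13.3
eef_pos: [0.4331, 0.1318, 0.1699]
tool_rot: [0.648, 0.762, -0.0, -0.0]
ft_force: [0.5, 0.8, -0.1]
opening: 0.0699
grip_force: 0.0
```

Run:
```python
from h import *
s=status.sense(); print(s["eef_pos"])
p=read_camera("wrist"); P,m=comps(p,.115,.126,(.4335,.131),.04); print(len(P),rect(P),np.percentile(P[:,2],[5,50,95]))
p=read_camera("top"); cv2.imwrite("pics/c_top.png",p["color"])
for n in("side","top"):
    p=read_camera(n); P,m=comps(p,.007,.018,(.4395,-.101),.045); print(n,rect(P),np.median(P[:,2]))
```

```text
[0.43310684 0.13183666 0.16992944]
3409 (array([433.1, 134.8]), array([50.3, 56.4]), 9.5) [0.11809152 0.11980506 0.12092229]
side (array([ 439.4, -101.1]), array([56.5, 48.4]), -10.68) 0.010428057423218673
top (array([440. , -99.9]), array([49.8, 50. ]), -10.05) 0.011703803294442539
```

Spacer is flat (top z 0.1198). Now the filter.

apply_moves:
  motion:
    - [0,0,-0.05,0,-0.04,0,0.07]
    - [0,0,-0.12,0,-0.085,0,0.07]
    - [0,0,-0.2,0.002,-0.13,0,0.07]
    - [0,0,-0.27,0.004,-0.175,-0.01,0.07]
    - [0,0,-0.335,0.0065,-0.215,-0.03,0.07]
    - [0,0,-0.335,0.0065,-0.232,-0.06,0.07]
    - [0,0,-0.335,0.0065,-0.232,-0.08,0.07]
    - [0,0,-0.335,0.0065,-0.232,-0.08,0.07]

```text
time_s: 14.3
eef_pos: [0.436, -0.0993, 0.0836]
tool_rot: [0.766, 0.642, -0.002, -0.004]
ft_force: [-0.7, -0.9, -0.4]
opening: 0.0698
grip_force: 0.0
```

Run:
```python
from h import *
p=read_camera("wrist"); s=status.sense(); R=Ro.from_quat(s["tool_rot"]).as_matrix(); print(s["eef_pos"],np.degrees(np.arctan2(R[1,1],R[0,1])))
P,m=comps(p,.007,.018,(.4395,-.101),.045); print(len(P),rect(P),np.median(P[:,2]))
```

```text
[ 0.43766383 -0.09947115  0.08591864] -10.00543008212643
3839 (array([ 439.8, -100.3]), array([51. , 50.1]), -10.12) 0.01118567398440426
```

apply_moves:
  motion:
    - [0,0,0,0,0,-0.03,0.07]
    - [0,0,0,0,0,-0.06,0.07]
    - [0,0,0,0,0,-0.08,0.07]
    - [0,0,0,0,0,-0.08,0.07]
    - [0,0,0,0,0,-0.08,0.07]

```text
time_s: 14.85
eef_pos: [0.4406, -0.1, 0.0097]
tool_rot: [0.766, 0.643, 0.0, 0.0]
ft_force: [0.0, -0.7, 0.1]
opening: 0.0697
grip_force: 0.0
```

apply_moves:
  motion:
    - [0,0,0,-0.0005,-0.0003,-0.015,0.07]
    - [0,0,0,-0.0005,-0.0003,-0.03,0.07]
    - [0,0,0,-0.0005,-0.0003,-0.038,0.07]
    - [0,0,0,-0.0005,-0.0003,-0.038,0.062]
    - [0,0,0,-0.0005,-0.0003,-0.038,0.055]
    - [0,0,0,-0.0005,-0.0003,-0.038,0.045]
    - [0,0,0,-0.0005,-0.0003,-0.038,0.04]
    - [0,0,0,-0.0005,-0.0003,-0.038,0.04]

```text
time_s: 15.65
eef_pos: [0.4408, -0.1009, -0.0278]
tool_rot: [0.766, 0.643, 0.001, 0.001]
ft_force: [-2.1, 0.2, 6.7]
opening: 0.0488
grip_force: 36.6
```

apply_moves:
  motion:
    - [0,0,0,0,0,0,0.04]
    - [0,0,0,0,0,0,0.04]

```text
time_s: 15.85
eef_pos: [0.4408, -0.1009, -0.0278]
tool_rot: [0.766, 0.643, 0.001, 0.001]
ft_force: [-0.4, 1.2, 5.5]
opening: 0.0481
grip_force: 36.6
```

apply_moves:
  motion:
    - [0,0,0,0,0,0.01,0.04]
    - [0,0,0,0,0,0.035,0.04]
    - [0,0,0,0,0,0.075,0.04]
    - [0,0,0,0,0.005,0.115,0.04]
    - [0,0,0.08,0,0.02,0.155,0.04]
    - [0,0,0.16,0,0.05,0.185,0.04]
    - [0,0,0.24,-0.003,0.085,0.19,0.04]
    - [0,0,0.3,-0.005,0.12,0.19,0.04]

```text
time_s: 16.65
eef_pos: [0.4354, 0.0204, 0.1637]
tool_rot: [0.661, 0.751, 0.001, 0.002]
ft_force: [0.5, 0.6, -1.1]
opening: 0.0482
grip_force: 36.4
```

apply_moves:
  motion:
    - [0,0,0.036,-0.001,0.035,0,0.04]
    - [0,0,0.036,-0.002,0.075,0,0.04]
    - [0,0,0.036,-0.0023,0.1,0,0.04]
    - [0,0,0.036,-0.0023,0.112,0,0.04]
    - [0,0,0.036,-0.0023,0.112,0,0.04]
    - [0,0,0.036,-0.0023,0.112,0,0.04]
    - [0,0,0.036,-0.0023,0.112,0,0.04]

```text
time_s: 17.35
eef_pos: [0.4322, 0.1305, 0.1606]
tool_rot: [0.648, 0.761, -0.0, 0.0]
ft_force: [0.1, -0.2, -0.2]
opening: 0.0486
grip_force: 36.4
```

```bash
python3 chk.py d
```

```text
[0.4322 0.1305 0.1606] yaw y 9.190471674793896 tilt [-0.0004 -0.0001] 0.04861627594223551 36.35417997837067 [ 0.05956524 -0.18088129 -0.1823647 ]
wrist spacer 0.7 2004 0.1202 (array([433.4, 132.3]), array([50.1, 50.8]), 9.27)
wrist filter 0.89 10608 0.2002 (array([432.1, 131.1]), array([50.2, 51.4]), 9.05)
wrist post -1 -1 9 [-25.  -23.5 -27.5 -25.7]
wrist post -1 1 421 [-33.5 -18.7  19.9  34.3]
wrist post 1 -1 6 [ 21.3  22.5 -27.5 -25.9]
wrist post 1 1 407 [19.5 34.4 20.1 34.5]
top spacer 0.75 167 0.1221 (array([434.6, 117.8]), array([47.4, 24.7]), 2.86)
top filter 0.52 219 0.2017 (array([435.1, 114.9]), array([49.9, 17.1]), 9.53)
top post -1 -1 31 [-32.1 -18.5 -32.5 -19.2]
top post 1 -1 39 [ 19.9  34.4 -32.8 -19. ]
side spacer 0.67 238 0.1199 (array([434.5, 129. ]), array([53.5, 61.6]), 11.84)
side filter 0.71 320 0.1992 (array([430.6, 130.7]), array([49.8, 54.5]), 9.18)
side filter 0.68 98 0.0542 (array([ 604.2, -221.1]), array([14.4, 22.2]), -7.51)
side post -1 -1 32 [-33.7 -20.7 -33.3 -17.6]
side post -1 1 34 [-33.8 -19.9  18.7  33.3]
side post 1 -1 35 [ 18.3  33.  -33.9 -18.4]
side post 1 1 37 [18.7 33.1 18.1 33.7]
```

apply_moves:
  motion:
    - [0,0,0,0.0016,0,0,0.04]
    - [0,0,0,0.0016,0,-0.01,0.04]
    - [0,0,0,0.0016,0,-0.02,0.04]
    - [0,0,0,0.0016,0,-0.03,0.04]
    - [0,0,0,0.0016,0,-0.038,0.04]
    - [0,0,0,0.0016,0,-0.046,0.04]
    - [0,0,0,0.0016,0,-0.054,0.04]
    - [0,0,0,0.0016,0,-0.058,0.04]

```text
time_s: 18.6
eef_pos: [0.4332, 0.1315, 0.1015]
tool_rot: [0.648, 0.762, -0.001, -0.0]
ft_force: [0.3, -0.2, -1.2]
opening: 0.0481
grip_force: 36.4
```

apply_moves:
  motion:
    - [0,0,0,0,0,0,0.04]
    - [0,0,0,0,0,-0.003,0.04]
    - [0,0,0,0,0,-0.006,0.04]
    - [0,0,0,0,0,-0.008,0.04]
    - [0,0,0,0,0,-0.008,0.04]
    - [0,0,0,0,0,-0.008,0.04]

```text
time_s: 19.2
eef_pos: [0.4337, 0.1316, 0.0947]
tool_rot: [0.648, 0.762, 0.0, 0.0]
ft_force: [-0.0, 0.4, -0.9]
opening: 0.0486
grip_force: 36.4
```

apply_moves:
  motion:
    - [0,0,0,0,0,-0.001,0.04]
    - [0,0,0,0,0,-0.0015,0.04]
    - [0,0,0,0,0,-0.002,0.04]
    - [0,0,0,0,0,-0.002,0.04]

```text
time_s: 19.6
eef_pos: [0.4336, 0.1316, 0.0926]
tool_rot: [0.648, 0.762, -0.0, -0.0]
ft_force: [-0.3, 0.1, -0.4]
opening: 0.0487
grip_force: 36.4
```

apply_moves:
  motion:
    - [0,0,0,0,0,-0.0005,0.04]
    - [0,0,0,0,0,-0.001,0.04]
    - [0,0,0,0,0,-0.001,0.04]

```text
time_s: 19.9
eef_pos: [0.4337, 0.1316, 0.0923]
tool_rot: [0.648, 0.762, -0.0, -0.0]
ft_force: [-3.1, -0.5, 5.0]
opening: 0.0482
grip_force: 36.9
```

Run:
```python
from h import *
p=read_camera("wrist"); C=cloud(p); r=regions_of(p,"filter")[0]; P=C[r["mask"]&(p["z_map"]>0)]; P=P[abs(P[:,2]-np.percentile(P[:,2],75))<.006]; print(rect(P),np.percentile(P[:,2],[25,75]))
```

```text
(array([433.7, 132.3]), array([50. , 51.2]), 9.63) [0.12898995 0.13196051]
```

Filter is seated (top z 0.132, 5 N). I'll release it, lift and head for the blue cell.

apply_moves:
  motion:
    - [0,0,0,0,0,0,0.052]
    - [0,0,0,0,0,0,0.056]
    - [0,0,0,0,0,0,0.062]
    - [0,0,0,0,0,0,0.064]
    - [0,0,0,0,0,0.01,0.064]
    - [0,0,0,0,0,0.03,0.064]
    - [0,0,0,0,0,0.06,0.064]
    - [0,0,0,0,0,0.08,0.064]

```text
time_s: 20.8
eef_pos: [0.4345, 0.1317, 0.1743]
tool_rot: [0.648, 0.762, 0.001, 0.001]
ft_force: [-0.4, 0.4, 0.2]
opening: 0.0645
grip_force: 0.0
```

Run:
```python
from h import *
p=read_camera("wrist"); P,m=comps(p,.126,.1345,(.4335,.131),.026); print(len(P),rect(P),np.percentile(P[:,2],[5,50,95]))
cv2.imwrite("pics/w3.png",p["color"])
```

```text
3855 (array([433.7, 131.9]), array([49.8, 50.2]), 10.31) [0.12792859 0.13050626 0.13265962]
```

apply_moves:
  motion:
    - [0,0,0.14,0.02,-0.04,0,0.06]
    - [0,0,0.28,0.04,-0.08,0,0.06]
    - [0,0,0.42,0.06,-0.12,0,0.06]
    - [0,0,0.56,0.08,-0.16,0,0.06]
    - [0,0,0.7,0.1,-0.2,0,0.06]
    - [0,0,0.84,0.12,-0.24,0,0.06]
    - [0,0,0.98,0.14,-0.28,0,0.06]
    - [0,0,1.1,0.16,-0.32,0,0.06]

```text
time_s: 21.65
eef_pos: [0.5942, -0.1903, 0.1715]
tool_rot: [0.151, 0.988, 0.0, 0.0]
ft_force: [0.1, 0.7, 0.5]
opening: 0.06
grip_force: 0.0
```

apply_moves:
  motion:
    - [0,0,0.1,0.011,-0.03,-0.02,0.05]
    - [0,0,0.226,0.011,-0.033,-0.06,0.045]
    - [0,0,0.226,0.011,-0.033,-0.08,0.045]
    - [0,0,0.226,0.011,-0.033,-0.08,0.045]
    - [0,0,0.226,0.011,-0.033,-0.08,0.045]
    - [0,0,0.226,0.011,-0.033,-0.08,0.045]

```text
time_s: 22.25
eef_pos: [0.606, -0.2218, 0.094]
tool_rot: [0.041, 0.999, -0.001, 0.002]
ft_force: [-0.3, 0.9, 0.4]
opening: 0.0453
grip_force: 0.0
```

Run:
```python
from h import *
p=read_camera("wrist"); s=status.sense(); R=Ro.from_quat(s["tool_rot"]).as_matrix(); print(s["eef_pos"],np.degrees(np.arctan2(R[1,1],R[0,1])))
for lo,hi in((.056,.063),(.045,.0565),(.03,.0565)):
    P,m=comps(p,lo,hi,(.6045,-.2205),.03); print(lo,len(P),rect(P),np.median(P[:,2]))
P,m=comps(p,.017,.0235,(.612,-.146),.13); print("rack",rect(P))
a=cv2.imread("pics/w3.png"); cv2.imwrite("pics/w4.png",np.hstack([cv2.resize(a,(400,300)),cv2.resize(p["color"],(400,300))]))
```

```text
[ 0.6061343  -0.22182665  0.09424209] 85.27696189293313
0.056 412 (array([ 605.6, -221.1]), array([ 9.3, 19.9]), -6.9) 0.05973686993177199
0.045 260 (array([ 605.1, -221.1]), array([12.5, 22.6]), -5.02) 0.05434776858359487
0.03 371 (array([ 605.1, -221.1]), array([12.5, 22.6]), -5.02) 0.05322799684851459
rack (array([ 611.3, -145.8]), array([216.3,  55.3]), -4.59)
```

View pics/w4.png

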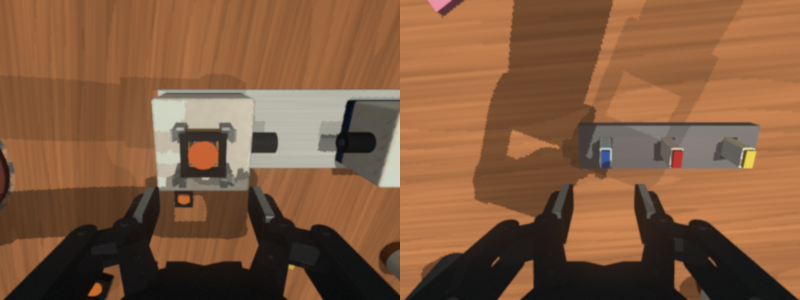

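Left: the filter sits flush between the posts at (203,155). Right: the blue-stoppered cell is at (605,157), lined up with the fingers. Descending onto it.

apply_moves:
  motion:
    - [0,0,0,-0.0006,0.0006,-0.02,0.045]
    - [0,0,0,-0.0006,0.0006,-0.04,0.045]
    - [0,0,0,-0.0006,0.0006,-0.06,0.045]
    - [0,0,0,-0.0006,0.0006,-0.075,0.045]
    - [0,0,0,-0.0006,0.0006,-0.084,0.045]
    - [0,0,0,-0.0006,0.0006,-0.084,0.045]
    - [0,0,0,-0.0006,0.0006,-0.084,0.045]

```text
time_s: 23.0
eef_pos: [0.6047, -0.2211, 0.0085]
tool_rot: [0.041, 0.999, -0.0, 0.001]
ft_force: [0.0, -0.2, 0.6]
opening: 0.045
grip_force: 0.0
```

apply_moves:
  motion:
    - [0,0,0,0,0,-0.0075,0.045]
    - [0,0,0,0,0,-0.0075,0.04]
    - [0,0,0,0,0,-0.0075,0.032]
    - [0,0,0,0,0,-0.0075,0.024]
    - [0,0,0,0,0,-0.0075,0.017]
    - [0,0,0,0,0,-0.0075,0.01]
    - [0,0,0,0,0,-0.0075,0.005]
    - [0,0,0,0,0,-0.0075,0.005]
  grip_force: 30

```text
time_s: 23.8
eef_pos: [0.6042, -0.2209, 0.0002]
tool_rot: [0.041, 0.999, -0.0, 0.0]
ft_force: [-1.0, -0.9, 1.0]
opening: 0.0117
grip_force: 33.1
```

apply_moves:
  motion:
    - [0,0,0,0,0,0,0.005]
    - [0,0,0,0,0,0,0.005]
    - [0,0,0,0,0,0,0.005]

```text
time_s: 24.1
eef_pos: [0.6042, -0.2209, 0.0003]
tool_rot: [0.041, 0.999, -0.0, 0.0]
ft_force: [-0.4, -0.2, 0.9]
opening: 0.0118
grip_force: 33.2
```

Gripped at 11.8 mm. Lifting straight out, then over to the gap.

apply_moves:
  motion:
    - [0,0,0,0,0,0.004,0.005]
    - [0,0,0,0,0,0.01,0.005]
    - [0,0,0,0,0,0.02,0.005]
    - [0,0,0,0,0,0.04,0.005]
    - [0,0,0,0,0,0.07,0.005]
    - [0,0,0,0,0.01,0.1,0.005]
    - [0,0,0,0,0.03,0.12,0.005]
    - [0,0,0,0,0.06,0.13,0.005]

```text
time_s: 24.9
eef_pos: [0.6058, -0.162, 0.1345]
tool_rot: [0.042, 0.999, -0.001, 0.003]
ft_force: [0.8, 0.6, -0.8]
opening: 0.0115
grip_force: 33.1
```

apply_moves:
  motion:
    - [0,0,0.04,0,0.035,0,0.005]
    - [0,0,0.08,-0.005,0.075,0,0.005]
    - [0,0,0.12,-0.01,0.115,0,0.005]
    - [0,0,0.16,-0.015,0.155,0,0.005]
    - [0,0,0.2,-0.02,0.195,0,0.005]
    - [0,0,0.244,-0.025,0.235,0,0.005]
    - [0,0,0.244,-0.03,0.275,0,0.005]
    - [0,0,0.244,-0.032,0.3,0,0.005]

```text
time_s: 25.7
eef_pos: [0.5716, 0.1418, 0.1313]
tool_rot: [-0.081, 0.997, 0.0, 0.001]
ft_force: [0.6, 0.1, -0.9]
opening: 0.0114
grip_force: 33.1
```

apply_moves:
  motion:
    - [0,0,0,0,0.01,0,0.005]
    - [0,0,0,0,0.014,0,0.005]
    - [0,0,0,0,0.014,0,0.005]
    - [0,0,0,0,0.014,0,0.005]

```text
time_s: 26.1
eef_pos: [0.5724, 0.152, 0.1302]
tool_rot: [-0.08, 0.997, -0.0, 0.0]
ft_force: [-0.4, -0.2, -0.8]
opening: 0.0116
grip_force: 33.1
```

```bash
cat > cell.py <<'E'
from h import *
import sys
s=status.sense(); R=Ro.from_quat(s["tool_rot"]).as_matrix(); e=s["eef_pos"]; print(np.round(e,4),np.degrees(np.arctan2(R[1,1],R[0,1])),R[2,:2],s["opening"],s["ft_force"],s["time_s"])
yaw=np.radians(9.27); U=np.array([[np.cos(yaw),np.sin(yaw)],[-np.sin(yaw),np.cos(yaw)]]); B=np.array([.5720,.1533])
for n in("wrist","side","top"):
    p=read_camera(n); cv2.imwrite(f"pics/{sys.argv[1]}_{n}.png",p["color"]); C=cloud(p); hsv=cv2.cvtColor(p["color"],cv2.COLOR_BGR2HSV)
    ok=(p["z_map"]>0)&(np.hypot(C[...,0]-e[0],C[...,1]-e[1])<.025)&(abs(C[...,2]-e[2]-.036)<.034)
    bl=ok&(hsv[...,0]>95)&(hsv[...,0]<125)&(hsv[...,1]>130); 
    lt=ok&(hsv[...,2]>90)&(hsv[...,1]<70)
    for nm,m in(("blue",bl),("light",lt)):
        P=C[m]
        if len(P)>8:
            b=(P[:,:2]-B)@U.T*1000
            print(n,nm,len(P),"z",np.round(np.percentile(P[:,2],[1,50,99]),4),"x",np.round(np.percentile(b[:,0],[2,50,98]),1),"y",np.round(np.percentile(b[:,1],[2,50,98]),1),rect(P)[2])
    if n!="side":
        for lo,hi,nm in((.106,.114,"det"),(.096,.1035,"lamp"),(.0,.016,"plate")):
            b=(C[...,:2]-B)@U.T*1000; q=(abs(b[...,1])<70)&(b[...,0]>-215)&(b[...,0]<190)&(C[...,2]>lo)&(C[...,2]<hi)&(p["z_map"]>0)
            if nm=="det": q&=b[...,0]>40
            if nm=="lamp": q&=b[...,0]<-60
            if q.sum()>50: print(n,nm,q.sum(),"x",np.round(np.percentile(b[q,0],[.5,99.5]),1),"y",np.round(np.percentile(b[q,1],[.5,99.5]),1))
    b=(C[...,:2]-B)@U.T*1000
    for sx in(-1,1):
        q=(b[...,0]*sx>30)&(b[...,0]*sx<75)&(abs(b[...,1])<16)&(C[...,2]>.07)&(C[...,2]<.095)&(p["z_map"]>0)
        if q.sum()>10: print(n,"tube",sx,q.sum(),"x",np.round(np.percentile(b[q,0],[1,99]),1),"y",np.round(np.percentile(b[q,1],[1,50,99]),1),"ztop",np.round(np.percentile(C[q][:,2],98),4))
E
python3 cell.py e
```

```text
[0.5724 0.152  0.1302] 99.16119840267194 [-5.90632767e-05 -4.56420468e-04] 0.01162701258145991 [-0.42379362 -0.23023203 -0.80102981] 26.1
wrist blue 729 z [0.1886 0.1898 0.1911] x [-7.6  0.8  9.5] y [-6.2 -2.3  1.3] 9.23
wrist light 1313 z [0.1414 0.168  0.1981] x [-10.9  -9.9   8.8] y [-13.9  -2.3   9.7] 10.05
wrist det 2123 x [ 79.6 124.1] y [-18.3  12.8]
wrist lamp 19109 x [-141.7  -80.6] y [-59.3  58.3]
wrist plate 23303 x [-78.6 115.9] y [-68.8  68.8]
wrist tube -1 2089 x [-74.8 -45.3] y [-14.   -0.5  13. ] ztop 0.0897
side light 148 z [0.1404 0.1565 0.1953] x [-12.8  -8.5   9.7] y [-15.8  -7.8   4.8] -29.39
side tube -1 126 x [-73.8 -45.9] y [-15.9  -9.2   9. ] ztop 0.0896
side tube 1 168 x [42.8 73.9] y [-15.6  -8.2  11.8] ztop 0.0898
top light 24 z [0.1415 0.1555 0.1829] x [-10.1  -8.9  -4.5] y [-21.7  -7.8  -2.1] 15.63
top det 965 x [ 80.1 168.7] y [-49.9  -2. ]
top lamp 2328 x [-198.8  -80.4] y [-59.5  54.6]
top plate 3468 x [-214.1  181. ] y [-69.7  61.9]
top tube -1 218 x [-74.5 -45. ] y [-13.8  -2.   13.2] ztop 0.0923
```

The cell hangs at bench (+1, -2.4) mm relative to the beam axis, upright, with its middle at z 0.162. I'll correct that and lower it 87 mm into the gap.

apply_moves:
  motion:
    - [0,0,0.001,-0.0016,0.0017,0,0.005]
    - [0,0,0.001,-0.0016,0.0017,-0.01,0.005]
    - [0,0,0.001,-0.0016,0.0017,-0.025,0.005]
    - [0,0,0.001,-0.0016,0.0017,-0.04,0.005]
    - [0,0,0.001,-0.0016,0.0017,-0.055,0.005]
    - [0,0,0.001,-0.0016,0.0017,-0.07,0.005]
    - [0,0,0.001,-0.0016,0.0017,-0.08,0.005]
    - [0,0,0.001,-0.0016,0.0017,-0.087,0.005]

```text
time_s: 27.05
eef_pos: [0.5697, 0.1548, 0.0414]
tool_rot: [-0.081, 0.997, -0.0, -0.001]
ft_force: [0.3, 0.5, -0.9]
opening: 0.0118
grip_force: 33.1
```

apply_moves:
  motion:
    - [0,0,0,0,0,0,0.005]
    - [0,0,0,0,0,0,0.005]
    - [0,0,0,0,0,0,0.005]
    - [0,0,0,0,0,0,0.005]

```text
time_s: 27.45
eef_pos: [0.5712, 0.155, 0.0441]
tool_rot: [-0.081, 0.997, 0.0, 0.001]
ft_force: [0.3, 0.4, -0.6]
opening: 0.0116
grip_force: 33.1
```

```bash
python3 cell.py f; python3 -c "
import cv2,numpy as np
a=cv2.imread('pics/f_side.png')[120:260,260:460];cv2.imwrite('pics/f1.png',cv2.resize(a,None,fx=4,fy=4,interpolation=cv2.INTER_CUBIC))"
```

```text
[0.5712 0.155  0.0441] 99.29575297713644 [-1.68567689e-03 -5.46971355e-05] 0.011638177639113708 [ 0.33202028  0.4440099  -0.55630949] 27.45
wrist blue 921 z [0.1015 0.1037 0.1049] x [-9.3 -0.3  9.7] y [-3.2  0.8  4.8] 10.31
wrist light 1423 z [0.0553 0.084  0.1051] x [-11.6 -10.6   5.9] y [-15.    0.8  16.5] 9.39
wrist lamp 43596 x [-117.   -80.3] y [-58.4  57.7]
wrist plate 32287 x [-77.1  69.6] y [-68.9  68.6]
wrist tube -1 5128 x [-74.8 -45.3] y [-13.5  -0.1  13. ] ztop 0.0897
wrist tube 1 1836 x [43.7 57.4] y [-10.    0.4  11.5] ztop 0.0893
side light 121 z [0.0535 0.069  0.1096] x [-13.   -8.1   8.9] y [-13.5  -4.2   5.3] -15.91
side tube -1 128 x [-73.7 -45.8] y [-15.3  -8.6   5.7] ztop 0.0898
side tube 1 165 x [42.5 74.6] y [-14.7  -8.1  11.4] ztop 0.0897
top light 12 z [0.0539 0.0667 0.0865] x [-11.6  -9.9  -5.2] y [-18.   -5.2  -1.9] 23.02
top det 880 x [ 80.9 169.4] y [-50.   47.7]
top lamp 1788 x [-199.   -80.6] y [-59.7  35.2]
top plate 2863 x [-214.4  185.2] y [-69.7  57.3]
top tube -1 108 x [-74.2 -45.3] y [-13.8  -8.6  -2.6] ztop 0.0907
```

View pics/f1.png

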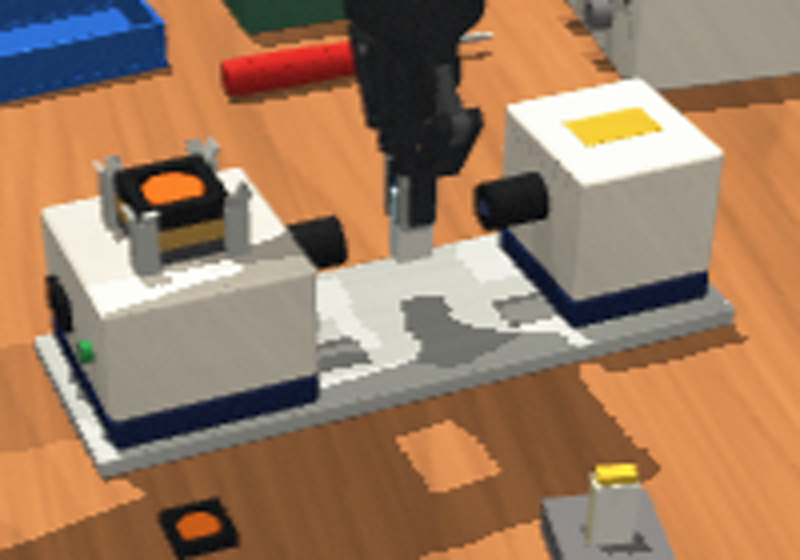

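The cell is held upright between the tube ends, about (410,225) in the crop, with the stack complete in the well. It is off by about (+0.4, +0.8, +1.1) mm, so I'll trim that and let it settle.

apply_moves:
  motion:
    - [0,0,0,-0.0003,-0.0008,-0.001,0.005]
    - [0,0,0,-0.0003,-0.0008,-0.001,0.005]
    - [0,0,0,-0.0003,-0.0008,-0.001,0.005]
    - [0,0,0,-0.0003,-0.0008,-0.001,0.005]
    - [0,0,0,-0.0003,-0.0008,-0.001,0.005]
    - [0,0,0,-0.0003,-0.0008,-0.001,0.005]
    - [0,0,0,-0.0003,-0.0008,-0.001,0.005]
    - [0,0,0,-0.0003,-0.0008,-0.001,0.005]

```text
time_s: 28.4
eef_pos: [0.5702, 0.1541, 0.0421]
tool_rot: [-0.081, 0.997, 0.0, 0.0]
ft_force: [-0.5, 0.0, 0.3]
opening: 0.0117
grip_force: 33.0
```

```bash
python3 cell.py g | grep -E "^\[|wrist"
python3 - <<'E'
from h import *
p=read_camera("top")
for near in((.617,-.071),(.611,-.1455)):
    P,m=comps(p,.045,.066,near,.03); print(rect(P),P[:,2].max())
P,m=comps(p,.126,.1345,(.4335,.131),.026); print(rect(P),np.median(P[:,2]))
E
```

```text
[0.5702 0.1541 0.0421] 99.29592764393524 [-1.70953101e-06  2.48016207e-06] 0.011677017113348351 [-0.49504302  0.04383449  0.31732874] 28.4
wrist blue 898 z [0.099  0.1017 0.103 ] x [-10.3  -1.8   8. ] y [-3.9  0.1  4. ] 9.04
wrist light 1411 z [0.0534 0.0818 0.1024] x [-12.6 -11.7   5.8] y [-12.6   0.1  15.1] 9.03
wrist lamp 44631 x [-117.5  -80.4] y [-58.4  57.8]
wrist plate 31914 x [-76.7  68.6] y [-68.8  68.5]
wrist tube -1 5220 x [-74.7 -45.3] y [-13.6  -0.4  13. ] ztop 0.0897
wrist tube 1 1694 x [43.8 54.1] y [-10.7  -0.3  10.6] ztop 0.0892
(array([617.5, -71. ]), array([12.2, 22.1]), -9.08) 0.0642053326198736
(array([ 611.3, -145.7]), array([12.4, 22.9]), -3.79) 0.06387676254048347
(array([434.2, 130.4]), array([49.3, 46.5]), 8.26) 0.13093471704391968
```

apply_moves:
  motion:
    - [0,0,0,0.0007,-0.0001,0.0007,0.005]
    - [0,0,0,0.0007,-0.0001,0.0007,0.005]
    - [0,0,0,0.0007,-0.0001,0.0007,0.005]
    - [0,0,0,0.0007,-0.0001,0.0007,0.005]
    - [0,0,0,0.0007,-0.0001,0.0007,0.005]
    - [0,0,0,0.0007,-0.0001,0.0007,0.005]
    - [0,0,0,0.0007,-0.0001,0.0007,0.005]
    - [0,0,0,0.0007,-0.0001,0.0007,0.005]

```text
time_s: 29.4
eef_pos: [0.5709, 0.154, 0.0428]
tool_rot: [-0.081, 0.997, 0.0, 0.0]
ft_force: [-0.3, 0.8, 0.5]
opening: 0.0114
grip_force: 33.1
```

```bash
python3 cell.py h | grep -E "^\[|wrist (blue|light|tube)"; python3 -c "
from rig import status,hand_in
print(abs(status.sense()['qvel']).max()); print(hand_in())"
```

```text
[0.5709 0.154  0.0428] 99.29480916308401 [-2.67815886e-05  1.33496821e-06] 0.011420384324206898 [-0.32171567  0.7529595   0.48814857] 29.4
wrist blue 919 z [0.1001 0.1024 0.1037] x [-9.6 -0.8  9.2] y [-4.1 -0.1  3.8] 9.35
wrist light 1420 z [0.0539 0.0827 0.1037] x [-12.  -11.    6.6] y [-13.5  -0.1  15.3] 9.6
wrist tube -1 5199 x [-74.7 -45.3] y [-13.6  -0.2  13. ] ztop 0.0896
wrist tube 1 1750 x [43.7 55.3] y [-10.9  -0.5  10.4] ztop 0.0894
0.0012394982373088012
the job is handed in; nothing more can be done
None
```

Job handed in at about 29 s: the brass spacer and then the middle-sized filter are seated in the well and released, and the blue-stoppered cell is held upright on the beam, within about 1 mm of its middle by the wrist camera, with the other two cells still in the rack; no verdict came back.

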